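Third hand at the cane-seat stapling jig

TASK

Swing the red-posted latch lever on the front of the stapling jig clear of the clear-paned lid, then open the lid until it stands about upright by itself. Then slide the batten in the tray against the sprung fence so it sits flush along it, and keep pressing it there with a steady force of about 9 N (the spring gives 1 mm per newton, so the fence goes back about 9 mm; never drive it onto its stop) so that I can staple it. Your program ends while the robot still holds the batten pressed like that; push only on the batten, not on the fence, and leave the other things on the table where they are.

Things in the scene. Friction and masses are not known exactly. Their poses are not given: they have to be found in the camera images.
- jig: Plywood stapling jig standing fixed on the table: an open-topped tray 180 mm (its x) by 220 mm (its y), 45 mm high, walls and floor 8 mm thick. Origin: centre of its underside. +x points away from the robot towards the lid's hinge, y runs along the fence and the hinge, z up. Inside are the batten and, beyond it, the sprung fence. A wooden block 36 mm wide (y), 55 mm high stands outside its front (-x) wall and carries the latch.
- latch_post (a point): Middle of the upright red post on the tail of the steel latch lever: a round post of diameter 12 mm, 40 mm tall, standing on the lever; this point is 22 mm above the lever's top face and 18 mm below the post's top. It is 45 mm from the pivot.
- latch_pivot (a point): Pivot of the latch lever (vertical axis) on top of the block, at jig x -115, y -70 mm, 55 mm above the table. The lever is 16 mm wide, its nose 10 mm, 6 mm thick, and moves level; the nose reaches 35 mm past the pivot, over the front edge of the lid, when latched.
- latch (a joint): Latch angle, rad: 0 latched (nose points to the jig's +x, over the lid; tail with the post to -x), grows anticlockwise seen from above (the post goes from -x towards the jig's -y side), stop at 1.6. Beyond about 1.1 the nose is off the lid; until then it really blocks the lid. Stiff pivot: stays where it is left, about 1.5 N at the post.
- lid_handle (a point): Centre of the black grip bar on the lid: a round bar of diameter 14 mm, 30 mm long along the lid's y (parallel to the hinge), 30 mm off the lid's face on a thin stem; 16 mm from the lid's free edge, 168 mm from the hinge (38 mm above it when shut), 30 mm to the +y side of the middle. Axes are those of the lid; the bar is on its upper face, which looks away from the robot when the lid stands open.
- lid_hinge (a point): Middle of the lid's hinge line, along the jig's far upper rim (jig x +90 mm, 45 mm above the table). The line is parallel to the jig's y.
- lid (a joint): Lid angle, rad: 0 shut, grows as the near edge goes up and over away from the robot; about 1.57 upright, stop at 1.75. The lid (184 x 224 x 8 mm, clear pane in a wooden frame) has a stiff hinge and stays where it is left; about 4 N at the grip bar lifts it.
- batten_center (a point): Centre of the loose pale wooden batten in the tray: 22 mm (x) by 140 mm (its y) by 28 mm high, two darker bands, about 0.12 kg; it lies on the tray floor (8 mm above the table), its long side roughly along the fence, 10 to 35 mm short of it, with at least 30 mm of free floor on the robot's side of it.
- fence_face (a point): Centre of the front face of the sprung fence, an aluminium rail with a red top, 196 mm long along the jig's y, 27 mm high, on the tray floor; at jig x +30 mm when free. It moves with the fence; the face looks to the jig's -x.
- fence (a joint): How far the fence is pushed back (towards the jig's +x), m: 0 when free, stop at 0.018. It springs back: 1 N per mm, no preload, so the value in mm is the pressing force in N.
- spare_batten: Bystander: spare batten, same as the one in the tray, lying on the table left of the tray. Origin: its underside (for tools, its middle). Leave it where it is.
- staple_carton: Bystander: red carton of staples, 75 x 55 x 40 mm, on the table right of the tray. Origin: its underside (for tools, its middle). Leave it where it is.
- staple_gun: Bystander: blue staple gun lying on its side, about 200 x 140 x 50 mm, at the left. Origin: its underside (for tools, its middle). Leave it where it is.
- glue_jar: Bystander: glue jar, diameter 68, height 100 mm, at the right. Origin: its underside (for tools, its middle). Leave it where it is.
- mug: Bystander: white mug, diameter 80, height 90 mm, at the right. Origin: its underside (for tools, its middle). Leave it where it is.
- mallet: Bystander: hammer lying at the left. Origin: its underside (for tools, its middle). Leave it where it is.
- screwdriver: Bystander: screwdriver lying at the right. Origin: its underside (for tools, its middle). Leave it where it is.

How it is judged:
By the outcome, as a careful person would: the job done as asked, in the order asked, and still so for the second after the job is handed in, while the arm keeps its last pose, push and grip.
It also fails if it takes over 56 s, if anything falls off the work surface, if the arm or the gripper's body presses on something with over 40 N, if the wrist force passes 120 N, or if a joint passes its speed limit or range.

ROBOT

A 6-joint arm with a two-finger parallel gripper is mounted at the origin on the work surface. World frame = base frame: x ahead of the robot, y to its left, z up, the work surface at z = 0. Lengths are in m, angles in rad, forces in N, time in s.
With the tool pointing down it reaches from about 0.25 to 0.725 m from the base axis. Payload 4 kg.
Tool frame: the origin (TCP) lies at the very end of the fingers, on their centre line; the grasp point (between the pads) lies 19 mm behind it; z points along the fingers, y is the line along which they close (so a half turn about z gives the same grasp; the last joint's range is limited). The gripper opens to 85 mm and grips with 20 to 120 N. Pads are 22 mm wide; open, the fingers measure 114 mm over their backs; the gripper's body (76 mm by 85 mm) begins 54 mm behind the grasp point. The pads swing forward as they close: fully open they stand 13 mm farther back than shut.
Start: joints at [-1.193, 0.241, 0.005, 1.335, 0, 1.571], TCP at [0.184, -0.465, 0.231] pointing down, gripper open.
Joint ranges: [-2.72, 2.72], [-1.05, 1.87], [-1.09, 1.28], [-1.99, 2.15], [-1.42, 1.44], [-3.14, 3.14]. Speed limits (rad/s): [2.79, 2.79, 3.14, 3.14, 3.14, 3.14].

INTERFACE

Orientations are given as a unit quaternion [x, y, z, w].
In Python, from workcell import bot, vision, workorder gives the robot as it stands.
- The arm moves only by the shell command python3 -m creep 'ROWS' [OPENING]. ROWS is JSON, a list of rows, each a list of 2 entries, a list of its own where there are three numbers: the shift along the tool's x, y, z in mm, then the turn, a rotation vector about the tool's x, y, z in rad. In form: [[[dx, dy, dz], [wx, wy, wz]], ...]. A call has 1 to 12 rows; each row shifts and turns the commanded pose from where the row before left it, along the tool's axes as they then stand; what a row does not reach is not made up. A row lasts 1/8 s, in which the tool goes at most 62.5 mm and 10.7 degrees, less where a joint would pass 70% of its speed; a pose out of reach is approached as far as the arm can. A call is refused whole if a number of a shift passes 62.5 or a number of a turn 0.188, either way. A call with a gripper value outside its range is refused whole. OPENING is the finger opening in mm, from 0 to 85.4, set as the call begins (- or left out, the last holds). The fingers move at their own pace and stop on an object; the grip force is fixed at half the most. Time passes only in rows, so rows that do not move let the fingers close. It gives the time, the measured TCP pose, the force, the opening and the grip force at its end, in the units of the state.
- bot.get_obs(): the state, without advancing time (a new reading comes with each control period).
- vision.camera(name): name is "side" or "top"; returns a dict with "image" (480x640x3 uint8, blue, green, red), "z_map" (480x640 float32, m along the optical axis (not along the pixel's ray), 0 where there is no reading), "K" (3x3 intrinsics, pixels), "k1" (the pictures are not rectified: a ray, as slopes to the right and down, at radius r is drawn at 1 + k1 r^2 times it, then the intrinsics apply), "rvec" (rotation vector, rad) and "tvec" (3), from world to camera coordinates, as OpenCV has them. Camera axes: x right, y down, z forward; pixel columns grow to the right and rows downward; lengths in m; the calibration is good to about 2 mm. A picture is of the moment at which its call begins.
- workorder.job_done(): hands the job in; it is judged then, once.
Trained networks look in a picture, given as the dict that the camera call returned (one of the last four; its "shot" number tells which), for a name from the list of things; names that differ only in an ending like _2 or _b are one class to them, and where a whole thing is asked for, a point or a joint stands for the part that bears it (a point fixed in the world has none). Each returns a list of dicts, best first, with "score" (0 to 1); they miss things now and then, are a little off and sometimes report something else, mostly with a low value. They report only what shows in the picture. A call takes as long as a camera call.
- vision.spot_in(picture, query): "position" ([column, row] in pixels, amid what is visible of it).
- vision.place_of(picture, query): "position" ([column, row] in pixels: a listed point, or the origin of a listed thing).
The state is a dict: "clock": time; "joint_pos": joint angles; "joint_vel": joint speeds; "tau": joint torques, N m; "eef_pos": TCP position; "tool_rot": TCP orientation; "ft_force": force on the tool from outside, world axes, zero at the start; "ft_torque": the same for the moment, N m; "grip_width": finger opening in m; "grasp_force": force on a finger pad.
Only numpy, scipy, OpenCV 4.12 (cv2) and the standard library are available. Lean on these libraries where they do the work, as an engineer would, in place of code of your own. Each camera call takes 0.05 s, during which the arm holds its last target. There are 200 camera calls.

## Working session

There is one attempt and no reset: what is moved stays moved. The work goes in short steps, Python scripts to look and compute and a shell command to move; the robot and the scene stay as the last step left them, time stands still between calls to the robot, and variables do not carry over. Pictures are saved under pics/ and viewed, at most 10 in all, crops included, and the job is handed in when it is done.

```bash
mkdir -p pics; ls; cat > h.py <<'E'
import numpy as np, cv2
from scipy.spatial.transform import Rotation as R
from workcell import bot, vision, workorder
def ray(p,uv):
    K=p["K"]; d=np.array([(uv[0]-K[0,2])/K[0,0],(uv[1]-K[1,2])/K[1,1]]); s=d.copy()
    for _ in range(20): s=d/(1+p["k1"]*(s@s))
    return np.array([s[0],s[1],1.])
def world(p,c): 
    Rm=cv2.Rodrigues(np.array(p["rvec"],float))[0]; return Rm.T@(np.asarray(c)-np.array(p["tvec"],float).ravel())
def at_z(p,uv,z):
    o=world(p,[0,0,0]); d=world(p,ray(p,uv))-o; return o+d*(z-o[2])/d[2]
def at_depth(p,uv):
    u,v=int(round(uv[0])),int(round(uv[1])); w=p["z_map"][v-1:v+2,u-1:u+2]; w=w[w>0]
    return world(p,ray(p,uv)*np.median(w)) if len(w) else None
def tri(p,a,q,b):
    A=[];B=[]
    o1=world(p,[0,0,0]);d1=world(p,ray(p,a))-o1;o2=world(q,[0,0,0]);d2=world(q,ray(q,b))-o2
    d1/=np.linalg.norm(d1);d2/=np.linalg.norm(d2)
    t=np.linalg.lstsq(np.c_[d1,-d2],o2-o1,rcond=None)[0]
    x,y=o1+t[0]*d1,o2+t[1]*d2
    return (x+y)/2,np.linalg.norm(x-y)
E
python3 - <<'E'
from h import *
np.set_printoptions(precision=4,suppress=True)
o=bot.get_obs(); print({k:np.round(v,3) for k,v in o.items()})
ps={n:vision.camera(n) for n in("top","side")}
for n,p in ps.items():
    cv2.imwrite(f"pics/{n}0.png",p["image"]); print(n,"cam at",world(p,[0,0,0]))
    for q in["jig","latch_post","latch_pivot","lid_handle","lid_hinge","batten_center","fence_face"]:
        for r in vision.place_of(p,q)[:2]:
            print(q,np.round(r["position"],1),round(r["score"],2),at_depth(p,r["position"]))
E
```

```text
pics
{'clock': np.float64(0.0), 'joint_pos': array([-1.193,  0.241,  0.004,  1.335, -0.   ,  1.571]), 'joint_vel': array([-0.002,  0.   ,  0.002, -0.001,  0.001, -0.   ]), 'tau': array([  0.   , -37.232,  25.241,   0.017,   0.   ,   0.   ]), 'eef_pos': array([ 0.184, -0.464,  0.23 ]), 'tool_rot': array([ 0.982,  0.188, -0.   , -0.001]), 'ft_force': array([ 0.2  , -0.342,  0.317]), 'ft_torque': array([0.003, 0.023, 0.006]), 'grasp_force': np.float64(0.0), 'grip_width': np.float64(0.085)}
top cam at [ 0.3361 -0.0176  1.2918]
jig [306.9 207.3] 0.62 [0.6076 0.0199 0.0511]
latch_post [322.7 268.9] 0.76 [ 0.4465 -0.0176  0.099 ]
latch_pivot [322.2 254.6] 0.62 [ 0.485  -0.017   0.0646]
lid_handle [285.8 228.7] 0.75 [0.5473 0.0708 0.0869]
lid_hinge [318.  166.8] 0.98 [ 0.7291 -0.0094 -0.0011]
side cam at [ 0.3868 -1.0317  1.1158]
jig [335.9 250.7] 0.95 [ 0.6061 -0.0352  0.0502]
latch_post [276.5 245.8] 0.6 [ 0.4437 -0.0221  0.0797]
latch_pivot [293.  249.9] 0.54 [ 0.4875 -0.0296  0.065 ]
lid_handle [311.8 222.5] 0.6 [0.5511 0.0508 0.0844]
lid_hinge [369.6 243.9] 0.88 [0.7188 0.0232 0.002 ]
```

View pics/top0.png

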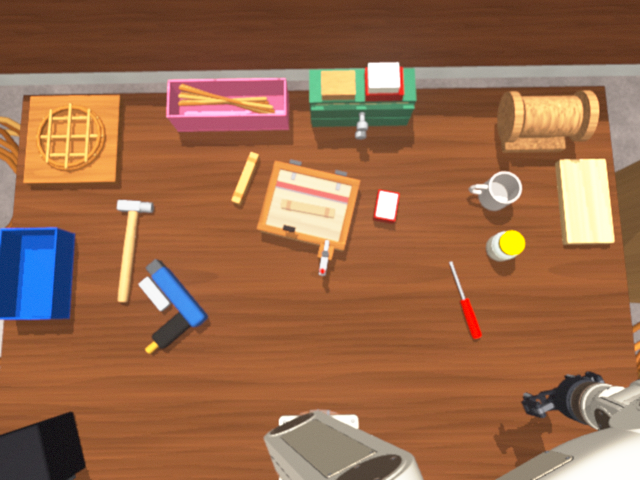

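View pics/side0.png

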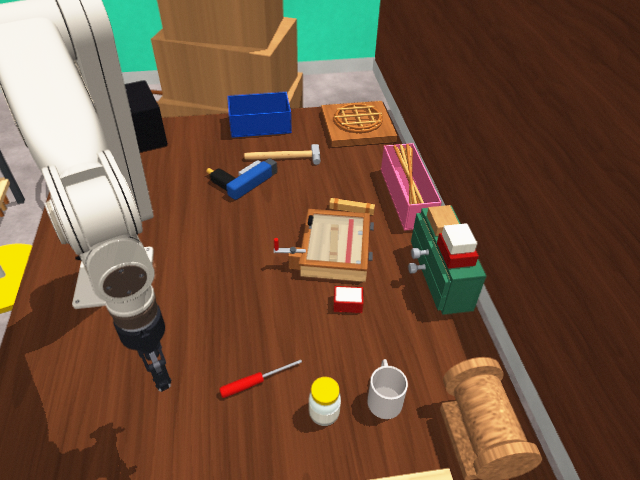

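```bash
python3 - <<'E'
from h import *
np.set_printoptions(precision=4,suppress=True)
t=vision.camera("top");s=vision.camera("side")
P={}
for q in["latch_post","latch_pivot","lid_handle","lid_hinge"]:
    a=vision.place_of(t,q);b=vision.place_of(s,q)
    if a and b: P[q],e=tri(t,a[0]["position"],s,b[0]["position"]); print(q,P[q],e)
# lid frame/jig top points: depth points in height band
def cloud(p):
    v,u=np.mgrid[0:480:1,0:640:1]; K=p["K"]
    pts=np.stack([u.ravel(),v.ravel()],1).astype(float)
    n=cv2.undistortPoints(pts[:,None],K,np.array([p["k1"],0,0,0.]))[:,0]
    z=p["z_map"].ravel(); c=np.c_[n*z[:,None],z]; Rm=cv2.Rodrigues(np.array(p["rvec"],float))[0]
    return (c-np.array(p["tvec"]).ravel())@Rm, z>0
c,ok=cloud(t)
m=ok&(c[:,2]>.04)&(c[:,2]<.063)&(c[:,0]>.46)&(c[:,0]<.8)&(abs(c[:,1])<.2)
img=np.zeros(480*640,np.uint8);img[m]=255
img=img.reshape(480,640); n,l,st,ce=cv2.connectedComponentsWithStats(img)
k=1+np.argmax(st[1:,4]); sel=(l==k).ravel(); 
r=cv2.minAreaRect((c[sel,:2]).astype(np.float32)); print(r, cv2.boxPoints(r), np.median(c[sel,2]),sel.sum())
E
```

```text
latch_post [ 0.4449 -0.0076  0.0772] 0.0013126498132244964
latch_pivot [ 0.5927 -0.0209  0.105 ] 0.20168452505917456
lid_handle [0.549  0.0692 0.085 ] 0.0019726376093675405
lid_hinge [ 0.7074 -0.0115  0.0492] 0.009203391908944704
((0.5987588763237, 0.021897733211517334), (0.22513607144355774, 0.24736139178276062), 75.28793334960938) [[ 0.4505 -0.0556]
 [ 0.6898 -0.1184]
 [ 0.747   0.0994]
 [ 0.5077  0.1622]] 0.05219762352063679 6513
```

The top picture shows the jig at about (308,207), the latch post at (323,268), the handle at (289,229) and the carton at (386,206). The side picture agrees. The post and handle triangulate to 129 mm apart, which matches the given sizes, so I take the jig origin as (0.617, 0.021) with yaw −14.3°.

```bash
cat >> h.py <<'E'
np.set_printoptions(precision=4,suppress=True)
YAW=np.radians(-14.3); JO=np.array([.617,.021,0]); RJ=R.from_euler('z',YAW).as_matrix()
def J(x,y,z): return JO+RJ@np.array([x,y,z])/1000
def toj(w): return RJ.T@(np.asarray(w)-JO)*1000
# base tool orientation: tool x = jig -x, y = jig +y, z down ; tilt = tip leaning to jig +x
def tool(tilt=0,yaw=0):
    B=RJ@R.from_euler('z',yaw).as_matrix()@np.diag([-1,1,-1.]); return B@R.from_euler('y',-tilt).as_matrix() if False else R.from_rotvec(RJ@[0,-tilt,0]).as_matrix()@B
def delta(p,Rt):
    o=bot.get_obs(); T=R.from_quat(o["tool_rot"]).as_matrix()
    print("clock",o["clock"],"jig",toj(o["eef_pos"]),"F",o["ft_force"],"Fjig",RJ.T@o["ft_force"],"w",o["grip_width"],"g",o["grasp_force"])
    print(" shift mm",T.T@(p-o["eef_pos"])*1000,"turn",R.from_matrix(T.T@Rt).as_rotvec(), "shift in target frame",Rt.T@(p-o["eef_pos"])*1000)
E
python3 -m creep '[[[41,-33,0],[0,0,0]],[[41,-33,0],[0,0,0]],[[41,-33,0],[0,0,0]],[[41,-33,0],[0,0,0]],[[41,-33,0],[0,0,0]],[[41,-33,0],[0,0,0]],[[41,-33,0],[0,0,0]],[[41,-33,0],[0,0,0]],[[41,-33,0],[0,0,0]],[[41,-33,0],[0,0,0]],[[0,0,0],[0,0,0]]]' 34
python3 -c "
from h import *
delta(J(-160,-70,170),tool())"
```

```text
clock: 2.68
eef_pos: [0.4452, -0.004, 0.2311]
tool_rot: [0.982, 0.191, 0.0, -0.0]
ft_force: [-0.5, -1.0, -0.7]
grip_width: 0.0341
grasp_force: 0.0
clock 2.675 jig [-160.3449  -66.6387  231.1443] F [-0.4743 -0.9729 -0.7099] Fjig [-0.2193 -1.0599 -0.7099] w 0.03406806724079289 g 0.0
 shift mm [-1.755   2.9278 61.1424] turn [ 0.0008 -0.0006 -2.5083] shift in target frame [-0.3449 -3.3613 61.1443]
```

```bash
python3 -m creep '[[[0,0,0],[0,0,-0.18]],[[0,0,0],[0,0,-0.18]],[[0,0,0],[0,0,-0.18]],[[0,0,0],[0,0,-0.18]],[[0,0,0],[0,0,-0.18]],[[0,0,0],[0,0,-0.18]],[[0,0,0],[0,0,-0.18]],[[0,0,0],[0,0,-0.18]],[[0,0,0],[0,0,-0.18]],[[0,0,0],[0,0,-0.18]],[[0,0,0],[0,0,-0.18]],[[0,0,0],[0,0,-0.18]]]' >/dev/null
python3 -m creep '[[[0,0,0],[0,0,-0.18]],[[0,0,0],[0,0,-0.168]],[[0,-3,30],[0,0,0]],[[0,0,30],[0,0,0]],[[0,0,30],[0,0,0]],[[0,0,20],[0,0,0]],[[0,0,0],[0,0,0]]]'
python3 - <<'E'
from h import *
delta(J(-160,-70,68),tool()); print(bot.get_obs()["joint_pos"])
s=vision.camera("side"); cv2.imwrite("pics/s1.png",cv2.resize(s["image"][160:320,180:400],None,fx=3,fy=3))
E
```

```text
clock: 5.05
eef_pos: [0.4411, -0.0105, 0.1201]
tool_rot: [0.128, 0.992, -0.0, -0.002]
ft_force: [-1.3, -0.5, -0.1]
grip_width: 0.0335
grasp_force: 0.0
clock 5.05 jig [-162.629   -73.9553  120.0646] F [-1.3026 -0.4917 -0.0646] Fjig [-1.1408 -0.7982 -0.0646] w 0.033547459576183034 g 0.0
 shift mm [-2.7986  4.0373 52.0494] turn [-0.0012 -0.0038 -0.0075] shift in target frame [-2.629   3.9553 52.0646]
[-0.0236  0.2145 -0.3354  1.0249 -0.0003  0.2335]
```

View pics/s1.png

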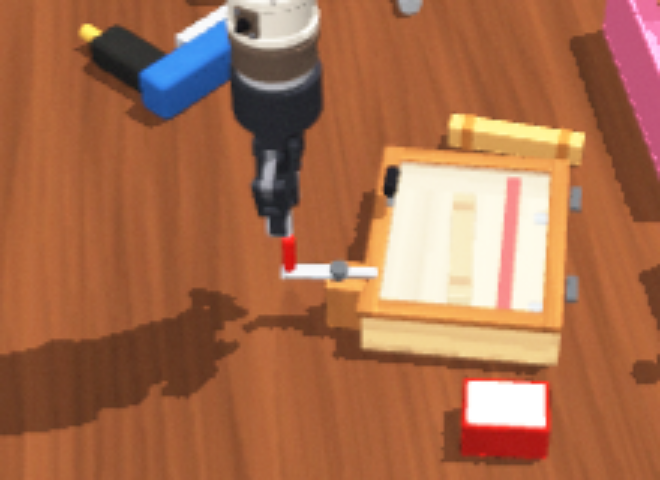

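The crop shows the fingers just above the red post (290,250), with the latch lever lying over the lid's front edge.

```bash
python3 -m creep '[[[-3,4,26],[0,0,0]],[[0,0,26],[0,0,0]],[[0,0,0],[0,0,0]],[[0,0,0],[0,0,0]]]' 30
python3 -m creep '[[[0,0,0],[0,0,0]],[[0,0,0],[0,0,0]],[[0,0,0],[0,0,0]]]' 17
python3 -m creep '[[[-0.5,-6.5,0],[0,0,-0.145]],[[-0.5,-6.5,0],[0,0,-0.145]],[[-0.5,-6.5,0],[0,0,-0.145]],[[-0.5,-6.5,0],[0,0,-0.145]],[[-0.5,-6.5,0],[0,0,-0.145]],[[-0.5,-6.5,0],[0,0,-0.145]],[[-0.5,-6.5,0],[0,0,-0.145]],[[-0.5,-6.5,0],[0,0,-0.145]],[[-0.5,-6.5,0],[0,0,-0.145]],[[-0.5,-6.5,0],[0,0,-0.145]],[[0,0,0],[0,0,0]]]'
python3 - <<'E'
from h import *
delta(J(-115,-115,68),tool(0,1.45))
for n in("side","top"):
    s=vision.camera(n); r=vision.place_of(s,"latch_post")
    if r: print(n,r[0], toj(at_z(s,r[0]["position"],.077)))
cv2.imwrite("pics/t2.png",cv2.resize(s["image"][150:310,220:440],None,fx=3,fy=3))
E
```

```text
clock: 5.6
eef_pos: [0.448, -0.0068, 0.0708]
tool_rot: [0.128, 0.992, 0.0, 0.001]
ft_force: [1.2, 0.1, 0.1]
grip_width: 0.03
grasp_force: 0.0
clock: 5.98
eef_pos: [0.4474, -0.0091, 0.0709]
tool_rot: [0.128, 0.992, -0.003, 0.001]
ft_force: [-2.3, -7.0, 4.1]
grip_width: 0.0171
grasp_force: 4.0
clock: 7.35
eef_pos: [0.475, -0.0599, 0.0702]
tool_rot: [-0.561, 0.828, -0.001, 0.001]
ft_force: [0.4, 0.7, 0.5]
grip_width: 0.0168
grasp_force: 0.0
clock 7.35 jig [-117.6106 -113.4564   70.2263] F [0.4264 0.7368 0.4789] Fjig [0.2312 0.8193 0.4789] w 0.01681025298961705 g 0.0
 shift mm [ 1.1962 -2.7836  2.2304] turn [-0.0017  0.0006 -0.0082] shift in target frame [ 1.2177 -2.7776  2.2263]
side {'position': [288.0, 257.2], 'score': 0.53} [-120.9997 -120.5402   77.    ]
```

View pics/t2.png

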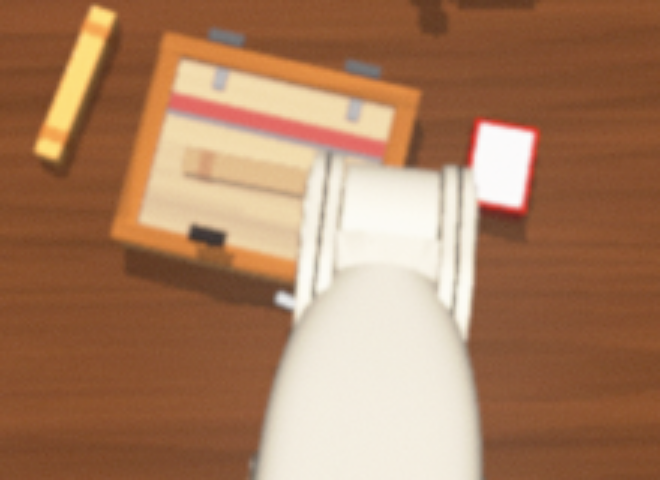

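The top crop shows the lever nose (285,298) off the lid and pointing along its front edge, so the latch is open. Next is the handle.

```bash
python3 -m creep '[[[0,0,-40],[0,0,0]],[[0,0,-50],[0,0,0]],[[0,0,0],[0,0,0.18]],[[0,0,0],[0,0,0.18]],[[0,0,0],[0,0,0.18]],[[0,0,0],[0,0,0.18]],[[0,0,0],[0,0,0.18]],[[0,0,0],[0,0,0.18]],[[0,0,0],[0,0,0.18]],[[0,0,0],[0,0,0.18]],[[0,0,0],[0,0,0]]]'
python3 -m creep '[[[-13,48,0],[0,0,0]],[[-13,48,0],[0,0,0]],[[-13,47,0],[0,0,0]],[[0,0,0],[0,0,0]],[[0,0,0],[0,0,0]]]' 56
python3 -c "
from h import *
delta(J(-78,30,72),tool())
for n in('side','top'):
    s=vision.camera(n)
    for q,z in (('lid_handle',.083),('latch_post',.077)):
        r=vision.place_of(s,q)
        if r: print(n,q,r[0], toj(at_z(s,r[0]['position'],z)))"
```

```text
clock: 8.93
eef_pos: [0.4742, -0.0596, 0.1595]
tool_rot: [0.122, 0.993, 0.0, 0.0]
ft_force: [0.2, -0.4, 0.5]
grip_width: 0.017
grasp_force: 0.0
clock: 9.55
eef_pos: [0.5463, 0.0695, 0.159]
tool_rot: [0.122, 0.993, -0.0, -0.0]
ft_force: [-0.2, -0.3, 0.9]
grip_width: 0.056
grasp_force: 0.0
clock 9.55 jig [-80.5269  29.5241 159.0172] F [-0.214  -0.3236  0.9304] Fjig [-0.1274 -0.3664  0.9304] w 0.05604949712810295 g 0.0
 shift mm [-2.6063  0.5251 87.0146] turn [-0.0007 -0.0009  0.0058] shift in target frame [-2.5269  0.4759 87.0172]
side lid_handle {'position': [308.5, 220.7], 'score': 0.85} [-81.4264  20.4508  83.    ]
side latch_post {'position': [286.9, 257.8], 'score': 0.69} [-123.6124 -123.0189   77.    ]
top latch_post {'position': [341.7, 259.3], 'score': 0.53} [-120.2356 -118.6292   77.    ]
```

```bash
python3 -m creep '[[[-2,0,31],[0,0,0]],[[0,0,31],[0,0,0]],[[0,0,31],[0,0,0]],[[0,0,0],[0,0,0]],[[0,0,0],[0,0,0]]]'
python3 -m creep '[[[0,0,0],[0,0,0]],[[0,0,0],[0,0,0]],[[0,0,0],[0,0,0]],[[0,0,0],[0,0,0]],[[0,0,0],[0,0,0]]]' 20
python3 - <<'E'
from h import *
delta(J(-78,30,66),tool())
s=vision.camera("side"); cv2.imwrite("pics/s3.png",cv2.resize(s["image"][160:320,220:440],None,fx=3,fy=3))
# lid arc, tool tilt rising to 0.35; rows
r0=np.array([-168,38.]);prev=None
N=20
def pose(a):
    th=a; x=90+r0[0]*np.cos(th)+r0[1]*np.sin(th); z=45-r0[0]*np.sin(th)+r0[1]*np.cos(th)
    Rt=tool(.35*max(0,(a-.5)/1.0)); return J(x,30,z)+Rt[:,2]*.017, Rt
for i in range(N):
    p,A=pose(i*1.55/N);q,B=pose((i+1)*1.55/N); print(A.T@(q-p)*1000,R.from_matrix(A.T@B).as_rotvec())
E
```

```text
clock: 10.48
eef_pos: [0.5495, 0.0688, 0.0674]
tool_rot: [0.123, 0.992, 0.0, 0.001]
ft_force: [-0.6, -0.5, 0.7]
grip_width: 0.0559
grasp_force: 0.0
clock: 11.1
eef_pos: [0.5491, 0.0649, 0.0687]
tool_rot: [0.124, 0.992, -0.004, 0.002]
ft_force: [-4.7, -11.6, 7.8]
grip_width: 0.0282
grasp_force: 58.8
clock 11.1 jig [-76.6367  25.8063  68.7456] F [ -4.7262 -11.5727   7.7995] Fjig [ -1.7213 -12.3815   7.7995] w 0.02819272559563146 g 58.783196210861206
 shift mm [1.3699 4.2153 2.709 ] turn [-0.0074  0.0041  0.0011] shift in target frame [1.3633 4.1937 2.7456]
[ -3.4463  -0.     -12.8929] [0. 0. 0.]
[ -4.4342  -0.     -12.5874] [0. 0. 0.]
[ -5.3954   0.     -12.2063] [0. 0. 0.]
[ -6.3243  -0.     -11.7519] [0. 0. 0.]
[ -7.2151  -0.     -11.227 ] [0. 0. 0.]
[ -8.0627  -0.     -10.6347] [0. 0. 0.]
[-9.1147  0.     -9.9804] [ 0.     -0.0149  0.    ]
[-10.2056  -0.      -9.1248] [-0.     -0.0271 -0.    ]
[-11.1046  -0.      -8.0573] [ 0.     -0.0271  0.    ]
[-11.8872   0.      -6.9017] [ 0.     -0.0271  0.    ]
[-12.5449   0.      -5.6707] [-0.     -0.0271 -0.    ]
[-13.0704  -0.      -4.3778] [ 0.     -0.0271  0.    ]
[-13.4579  -0.      -3.037 ] [ 0.     -0.0271 -0.    ]
[-13.7034  -0.      -1.6631] [-0.     -0.0271  0.    ]
[-13.804    0.      -0.2711] [ 0.     -0.0271 -0.    ]
[-13.7587   0.       1.1238] [-0.     -0.0271  0.    ]
[-13.568   -0.       2.5063] [-0.     -0.0271 -0.    ]
[-13.2339   0.       3.8614] [ 0.     -0.0271  0.    ]
[-12.7602  -0.       5.1742] [-0.     -0.0271  0.    ]
[-12.1519   0.       6.4303] [-0.     -0.0271 -0.    ]
```

View pics/s3.png

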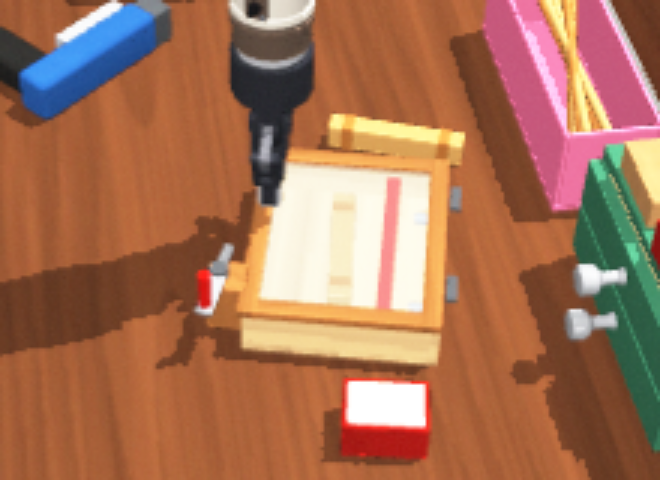

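The crop shows the grip closed on the handle (268,195) and the lever (215,280) clear of the lid. Now I'll lift the lid along its arc.

```bash
python3 -m creep '[[[0,-4,0],[0,0,0]],[[-3.5,0,-13],[0,0,0]],[[-4.5,0,-12.5],[0,0,0]],[[-5.5,0,-12],[0,0,0]],[[-6.3,0,-11.8],[0,0,0]],[[-7.2,0,-11.2],[0,0,0]],[[-8,0,-10.6],[0,0,0]],[[-9,0,-10],[0,-0.015,0]],[[-10.2,0,-9],[0,-0.027,0]],[[-11,0,-8],[0,-0.027,0]]]'
python3 -c "
from h import *
delta(J(-78,30,66),tool())"
```

```text
clock: 12.4
eef_pos: [0.61, 0.0491, 0.1651]
tool_rot: [0.122, 0.992, -0.005, 0.034]
ft_force: [-1.4, -1.9, -6.9]
grip_width: 0.0282
grasp_force: 59.6
clock 12.4 jig [-13.7629  25.5129 165.1479] F [-1.3638 -1.8585 -6.8794] Fjig [-0.8625 -2.1378 -6.8794] w 0.028210267463004226 g 59.63426649570465
 shift mm [70.8546  4.8436 94.5146] turn [-0.0009  0.0685  0.0041] shift in target frame [64.2371  4.4871 99.1479]
```

```bash
python3 -m creep '[[[-12,0,-7],[0,-0.027,0]],[[-12.5,0,-5.6],[0,-0.027,0]],[[-13,0,-4.4],[0,-0.027,0]],[[-13.5,0,-3],[0,-0.027,0]],[[-13.7,0,-1.7],[0,-0.027,0]],[[-13.8,0,-0.3],[0,-0.027,0]],[[-13.8,0,1.1],[0,-0.027,0]]]'
python3 - <<'E'
from h import *
o=bot.get_obs(); T=R.from_quat(o["tool_rot"]).as_matrix(); b=toj(o["eef_pos"]-T[:,2]*.017); print("bar",b, "lid ang",np.degrees(np.arctan2(b[2]-45,90-b[0])-np.arctan2(38,168)),np.hypot(b[2]-45,90-b[0]),o["joint_pos"],RJ.T@o["ft_force"])
E
```

```text
clock: 13.28
eef_pos: [0.6978, 0.0266, 0.2021]
tool_rot: [0.122, 0.984, -0.017, 0.13]
ft_force: [-5.9, -3.1, 0.5]
grip_width: 0.0274
grasp_force: 58.8
bar [ 72.4734  25.3855 218.5409] lid ang 71.48774590265373 174.423676058444 [ 0.074   0.4562  0.2037  1.0694 -0.0827  0.3106] [-4.9577 -4.455   0.5095]
```

```bash
python3 -m creep '[[[-13.6,0,2.5],[0,-0.027,0]],[[-13.2,0,3.9],[0,-0.027,0]],[[-12.8,0,5.2],[0,-0.027,0]],[[-13.5,0,7],[0,-0.027,0]],[[0,0,0],[0,0,0]]]'
python3 - <<'E'
from h import *
o=bot.get_obs(); T=R.from_quat(o["tool_rot"]).as_matrix(); b=toj(o["eef_pos"]-T[:,2]*.017); print("bar",b, "lid ang",np.degrees(np.arctan2(b[2]-45,90-b[0])-np.arctan2(38,168)),np.hypot(b[2]-45,90-b[0]),o["joint_pos"],RJ.T@o["ft_force"])
s=vision.camera("side"); cv2.imwrite("pics/s4.png",cv2.resize(s["image"][130:320,220:460],None,fx=3,fy=3))
E
```

```text
clock: 13.9
eef_pos: [0.755, 0.0118, 0.2023]
tool_rot: [0.122, 0.975, -0.023, 0.186]
ft_force: [0.3, -5.7, 1.4]
grip_width: 0.0261
grasp_force: 58.8
bar [129.7708  25.2172 218.1393] lid ang 90.1913673743672 177.64837870440616 [ 0.0608  0.4916  0.2231  0.9422 -0.1124  0.2889] [ 1.7084 -5.4096  1.429 ]
```

View pics/s4.png

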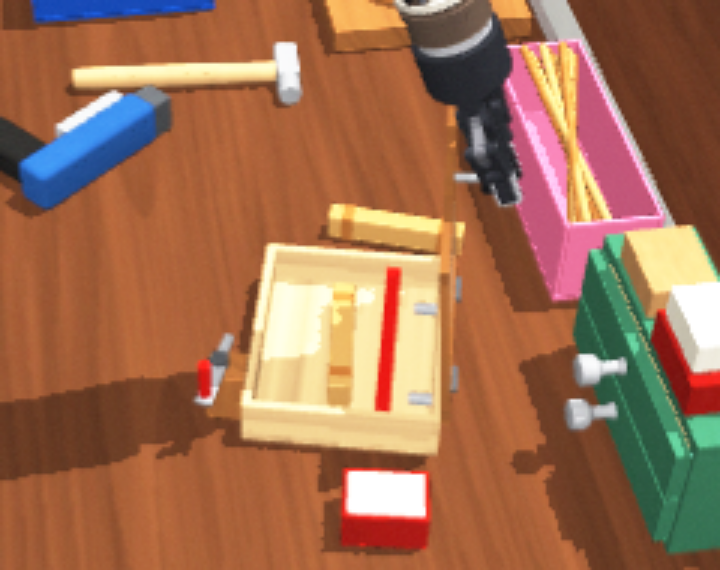

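The crop shows the lid standing upright, seen edge-on at (450,250). The batten is at (342,345) and the fence at (388,340). I'll release, rise and back off.

```bash
python3 -m creep '[[[0,0,0],[0,0,0]],[[0,0,0],[0,0,0]],[[-7,0,-19],[0,0,0]],[[-9,0,-22],[0,0,0]],[[-9,0,-22],[0,0,0]],[[-6,0,-15],[0,0,0]],[[0,0,0],[0,0,0]]]' 60
python3 -c "
from h import *
delta(J(-60,0,275),tool())"
```

```text
clock: 14.82
eef_pos: [0.7541, 0.0146, 0.2848]
tool_rot: [0.12, 0.975, -0.021, 0.183]
ft_force: [-0.0, -0.1, -0.0]
grip_width: 0.06
grasp_force: 0.0
clock 14.825 jig [134.4127  27.6145 284.7775] F [-0.018  -0.0771 -0.0482] Fjig [ 0.0016 -0.0792 -0.0482] w 0.05998219056047372 g 0.0
 shift mm [184.7946 -26.7227 -61.5736] turn [0.003  0.3715 0.0042] shift in target frame [194.4127 -27.6145   9.7775]
```

```bash
python3 -m creep '[[[40,-6,-16],[0,0,0]],[[40,-6,-16],[0,0,0]],[[40,-6,-15],[0,0,0]],[[40,-6,-15],[0,0,0]],[[37,-4,-15],[0,0.1,0]],[[0,0,0],[0,0.14,0]],[[0,0,0],[0,0.13,0]],[[0,0,0],[0,0,0]]]' 60
python3 - <<'E'
from h import *
delta(J(-60,0,275),tool())
for n in("side","top"):
    s=vision.camera(n)
    for q,z in(("batten_center",.022),("fence_face",.0215),("lid_handle",.213),("latch_post",.077)):
        for r in vision.place_of(s,q)[:1]: print(n,q,np.round(r["position"]),round(r["score"],2),toj(at_z(s,r["position"],z)), toj(at_depth(s,r["position"])))
    cv2.imwrite(f"pics/{n}5.png",cv2.resize(s["image"][130:290,240:430],None,fx=4,fy=3.75))
E
```

```text
clock: 15.82
eef_pos: [0.5419, 0.0379, 0.2803]
tool_rot: [0.123, 0.992, -0.0, -0.004]
ft_force: [0.7, 0.2, -1.4]
grip_width: 0.0601
grasp_force: 0.0
clock 15.825 jig [-76.9532  -2.1948 280.2824] F [ 0.7044  0.1678 -1.4402] Fjig [ 0.6411  0.3366 -1.4402] w 0.06005424698595663 g 0.0
 shift mm [-16.998    2.1483   5.1563] turn [-0.001  -0.0073  0.0031] shift in target frame [-16.9532   2.1948   5.2824]
side batten_center [334. 245.] 0.65 [-4.6715 -7.3451 22.    ] [ -4.1282 -21.3041  36.2758]
side fence_face [346. 247.] 0.74 [ 30.502  -13.4497  21.5   ] [30.4276 -1.1962  8.8907]
side lid_handle [384. 187.] 0.91 [119.4142  35.7791 213.    ] [118.5282  23.8231 222.7012]
side latch_post [288. 255.] 0.73 [-122.2354 -111.4836   77.    ] [-119.9772 -125.1785   91.7363]
top fence_face [313. 195.] 0.56 [33.1019 -9.3436 21.5   ] [-130.2995  -63.1559  723.3779]
top latch_post [341. 258.] 0.49 [-118.0204 -117.3658   77.    ] [-120.8147 -117.1605  100.4731]
```

View pics/side5.png

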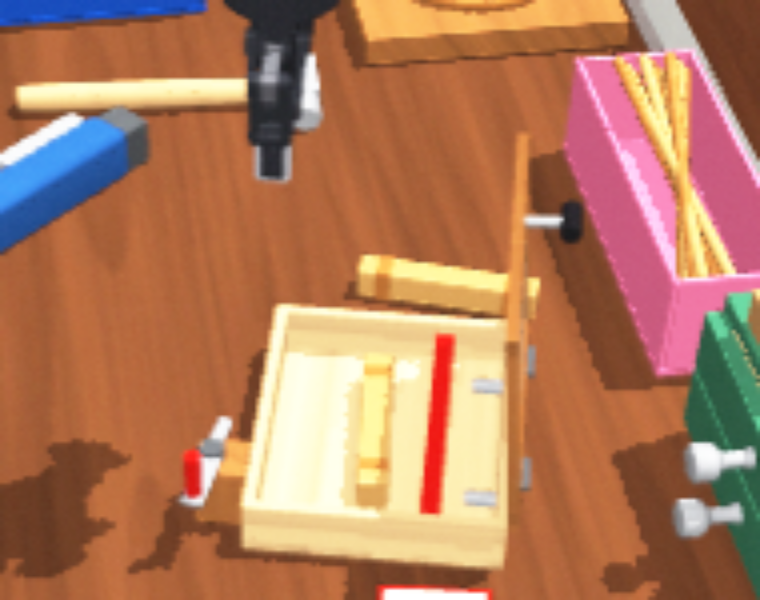

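The side crop shows the lid upright unaided with its handle behind it at (570,220). The batten runs from (378,358) to (371,490), and the fence is at (437,425).

```bash
python3 - <<'E'
from h import *
s=vision.camera("side")
for c in((378,355),(371,477),(362,355),(359,477),(392,355),(386,480)): print(c,toj(at_z(s,(240+c[0]/4,130+c[1]/3.75),.036)))
delta(J(-45,-8,100),tool())
E
```

```text
(378, 355) [-8.856  61.8056 36.    ]
(371, 477) [ -4.0036 -69.3319  36.    ]
(362, 355) [-20.5705  60.5141  36.    ]
(359, 477) [-12.2721 -70.2362  36.    ]
(392, 355) [ 1.3956 62.9356 36.    ]
(386, 480) [  6.5487 -71.2202  36.    ]
clock 16.375 jig [-78.5373  -2.2558 283.6094] F [ 0.4709  0.5411 -0.78  ] Fjig [ 0.3226  0.6407 -0.78  ] w 0.05989339206566411 g 0.0
 shift mm [-34.0336  -5.9378 183.5119] turn [ 0.0003 -0.0028  0.004 ] shift in target frame [-33.5373  -5.7442 183.6094]
```

View pics/top5.png

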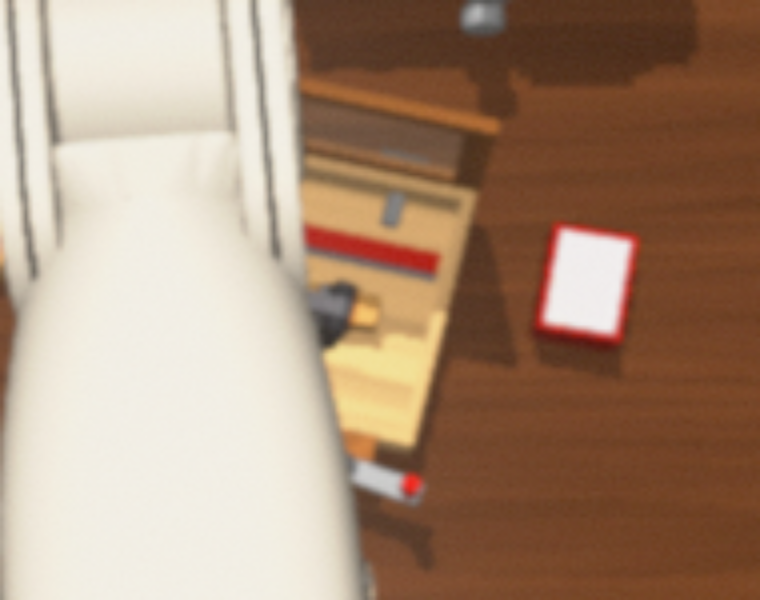

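The top crop shows the latch post (411,485) swung clear of the lid and the lid standing up. I'll lower the fingers on the robot's side of the batten.

```bash
python3 -m creep '[[[-17,-2,46],[0,0,0]],[[-17,-1,46],[0,0,0]],[[0,0,46],[0,0,0]],[[0,0,46],[0,0,0]],[[0,0,0],[0,0,0]],[[0,0,0],[0,0,0]]]' 60
python3 -c "
from h import *
delta(J(-45,-5,14),tool())"
```

```text
clock: 17.12
eef_pos: [0.5733, 0.0272, 0.1007]
tool_rot: [0.123, 0.992, 0.0, -0.001]
ft_force: [0.1, -0.1, -0.0]
grip_width: 0.06
grasp_force: 0.0
clock 17.125 jig [-43.9004  -4.8384 100.6648] F [ 0.1491 -0.1162 -0.0251] Fjig [ 0.1732 -0.0757 -0.0251] w 0.060027216879066175 g 0.0
 shift mm [ 0.9603 -0.2164 86.6663] turn [ 0.0007 -0.0016  0.0038] shift in target frame [ 1.0996 -0.1616 86.6648]
```

```bash
python3 -m creep '[[[0,0,30],[0,0,0]],[[0,0,25],[0,0,0]],[[0,0,18],[0,0,0]],[[0,0,8],[0,0,0]],[[0,0,5],[0,0,0]],[[0,0,0],[0,0,0]]]' 60
python3 -m creep '[[[-3,0,0],[0,0,0]],[[-3,0,0],[0,0,0]],[[-3,0,0],[0,0,0]],[[-3,0,0],[0,0,0]],[[-3,0,0],[0,0,0]],[[-3,0,0],[0,0,0]],[[-2,0,0],[0,0,0]],[[0,0,0],[0,0,0]]]'
python3 -c "
from h import *
delta(J(6,-5,14),tool())"
```

```text
clock: 17.88
eef_pos: [0.5725, 0.0272, 0.0138]
tool_rot: [0.123, 0.992, 0.0, -0.001]
ft_force: [0.9, 0.3, 1.5]
grip_width: 0.0599
grasp_force: 0.0
clock: 18.88
eef_pos: [0.5913, 0.0222, 0.0127]
tool_rot: [0.123, 0.992, 0.0, -0.002]
ft_force: [-0.0, 0.3, -0.4]
grip_width: 0.0596
grasp_force: 0.0
clock 18.875 jig [-25.2181  -5.1397  12.7278] F [-0.0359  0.3339 -0.3724] Fjig [-0.1173  0.3147 -0.3724] w 0.05963868899590077 g 0.0
 shift mm [-31.2131   0.0242  -1.3961] turn [-0.0001 -0.004   0.0037] shift in target frame [-31.2181   0.1397  -1.2722]
```

```bash
python3 -m creep '[[[-2,0,0],[0,0,0]],[[-2,0,0],[0,0,0]],[[-2,0,0],[0,0,0]],[[-2,0,0],[0,0,0]],[[-2,0,0],[0,0,0]],[[-2,0,0],[0,0,0]],[[-2,0,0],[0,0,0]],[[-2,0,0],[0,0,0]],[[-2,0,0],[0,0,0]],[[0,0,0],[0,0,0]]]'
python3 - <<'E'
from h import *
delta(J(6,-5,14),tool())
s=vision.camera("side")
for q,z in(("batten_center",.022),("fence_face",.0215)):
    for r in vision.place_of(s,q)[:1]: print(q,r,toj(at_z(s,r["position"],z)))
cv2.imwrite("pics/s6.png",cv2.resize(s["image"][190:300,280:400],None,fx=6,fy=5))
E
```

```text
clock: 20.12
eef_pos: [0.6089, 0.0179, 0.0127]
tool_rot: [0.123, 0.992, 0.0, -0.002]
ft_force: [0.1, -0.1, -0.2]
grip_width: 0.0601
grasp_force: 0.0
clock 20.125 jig [-7.049  -5.0316 12.7219] F [ 0.0842 -0.1011 -0.1514] Fjig [ 0.1065 -0.0772 -0.1514] w 0.06006208697996772 g 0.0
 shift mm [-13.0443  -0.0166  -1.3254] turn [ 0.     -0.0036  0.0037] shift in target frame [-13.049    0.0316  -1.2781]
batten_center {'position': [344.2, 245.7], 'score': 0.88} [24.6878 -7.7527 22.    ]
fence_face {'position': [348.3, 243.7], 'score': 0.55} [35.9354  2.0542 21.5   ]
```

View pics/s6.png

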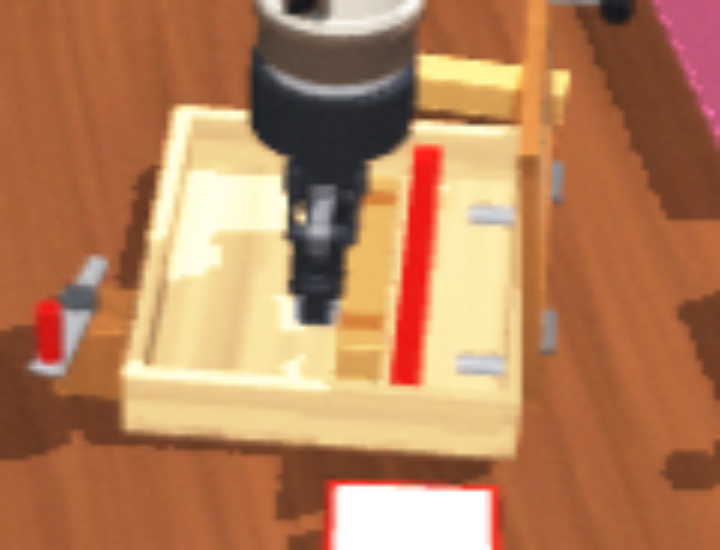

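The crop shows the fingers pushing the batten (365,280) squarely towards the fence (415,260), with only a few millimetres left. I'll keep going slowly while reading the force.

```bash
python3 -m creep '[[[-1,0,0],[0,0,0]],[[-1,0,0],[0,0,0]],[[-1,0,0],[0,0,0]],[[-1,0,0],[0,0,0]],[[-1,0,0],[0,0,0]],[[-1,0,0],[0,0,0]],[[0,0,0],[0,0,0]],[[0,0,0],[0,0,0]]]'
python3 -c "
from h import *
delta(J(6,-5,14),tool())"
python3 -m creep '[[[-1,0,0],[0,0,0]],[[-1,0,0],[0,0,0]],[[-1,0,0],[0,0,0]],[[0,0,0],[0,0,0]],[[0,0,0],[0,0,0]]]'
python3 -c "
from h import *
delta(J(6,-5,14),tool())"
```

```text
clock: 21.28
eef_pos: [0.6143, 0.0165, 0.0127]
tool_rot: [0.123, 0.992, 0.0, -0.002]
ft_force: [-1.1, 0.0, 1.3]
grip_width: 0.06
grasp_force: 0.9
clock 21.275 jig [-1.5511 -5.0155 12.6897] F [-1.0997  0.0123  1.3266] Fjig [-1.0687 -0.2598  1.3266] w 0.06000820633579073 g 0.8891469931108986
 shift mm [-7.5453 -0.0128 -1.3431] turn [-0.     -0.0043  0.0038] shift in target frame [-7.5511  0.0155 -1.3103]
clock: 21.9
eef_pos: [0.6168, 0.016, 0.0127]
tool_rot: [0.123, 0.992, 0.0, -0.003]
ft_force: [-5.0, 1.6, 3.7]
grip_width: 0.06
grasp_force: 2.5
clock 21.9 jig [ 1.0226 -4.9137 12.6643] F [-5.0061  1.6393  3.6514] Fjig [-5.2559  0.352   3.6514] w 0.0600320169241596 g 2.499098852276802
 shift mm [-4.97   -0.1055 -1.3617] turn [ 0.0001 -0.0052  0.0039] shift in target frame [-4.9774 -0.0863 -1.3357]
```

```bash
cat > f.py <<'E'
from h import *
L=[]
for i in range(8):
    s=vision.camera("side"); o=bot.get_obs(); L.append(np.r_[RJ.T@o["ft_force"],toj(o["eef_pos"])])
L=np.array(L); print("t",o["clock"],"mean",L.mean(0),"std",L.std(0))
for q,z in(("batten_center",.022),("fence_face",.0215)):
    for r in vision.place_of(s,q)[:1]: print(q,r,toj(at_z(s,r["position"],z)))
E
python3 f.py; python3 -m creep '[[[-1,0,0],[0,0,0]],[[-1,0,0],[0,0,0]],[[0,0,0],[0,0,0]]]'; python3 f.py
```

```text
t 22.3 mean [-4.586   0.742   3.2747  1.0075 -4.9264 12.6602] std [0.4055 0.4663 0.4741 0.022  0.0108 0.0179]
batten_center {'position': [345.2, 245.0], 'score': 0.82} [27.3726 -4.6372 22.    ]
fence_face {'position': [349.7, 245.5], 'score': 0.59} [40.3356 -4.7413 21.5   ]
clock: 22.78
eef_pos: [0.618, 0.0156, 0.0126]
tool_rot: [0.123, 0.992, 0.0, -0.003]
ft_force: [-6.2, 2.7, 4.8]
grip_width: 0.0598
grasp_force: 3.3
t 23.175 mean [-6.1523  0.9777  4.7609  2.3532 -4.9332 12.6498] std [0.3478 0.739  0.2807 0.016  0.0137 0.0068]
batten_center {'position': [344.5, 246.3], 'score': 0.55} [ 25.6892 -10.0551  22.    ]
```

```bash
python3 -m creep '[[[0,0,-0.5],[0,0,0]],[[0,0,0],[0,0,0]]]'; python3 f.py;  python3 -m creep '[[[0,0,-0.5],[0,0,0]],[[0,0,0],[0,0,0]]]'; python3 f.py
```

```text
clock: 23.52
eef_pos: [0.6181, 0.0156, 0.0127]
tool_rot: [0.123, 0.992, 0.0, -0.003]
ft_force: [-4.9, 2.0, 2.4]
grip_width: 0.0599
grasp_force: 2.8
t 23.925 mean [-5.4213  1.3097  2.2271  2.3484 -4.9299 12.6998] std [0.6161 0.6765 0.3776 0.0178 0.0091 0.0107]
batten_center {'position': [345.3, 246.5], 'score': 0.78} [ 28.0162 -10.6028  22.    ]
fence_face {'position': [349.2, 245.4], 'score': 0.57} [38.8862 -4.4972 21.5   ]
clock: 24.28
eef_pos: [0.6181, 0.0156, 0.0128]
tool_rot: [0.123, 0.992, 0.0, -0.003]
ft_force: [-4.3, 2.4, -1.6]
grip_width: 0.06
grasp_force: 2.5
t 24.675 mean [-5.0485  1.4799 -0.8826  2.49   -4.9435 12.8127] std [0.2589 0.6203 0.6845 0.0109 0.0145 0.009 ]
batten_center {'position': [346.1, 246.3], 'score': 0.77} [30.2481 -9.5551 22.    ]
fence_face {'position': [350.7, 245.3], 'score': 0.48} [43.1487 -3.6263 21.5   ]
```

```bash
python3 -m creep '[[[-1,0,-0.1],[0,0,0]],[[-1,0,-0.1],[0,0,0]],[[-1,0,-0.1],[0,0,0]],[[-1,0,-0.1],[0,0,0]],[[0,0,0],[0,0,0]],[[0,0,0],[0,0,0]]]'; python3 f.py
```

```text
clock: 25.52
eef_pos: [0.6208, 0.0149, 0.0128]
tool_rot: [0.123, 0.992, 0.001, -0.005]
ft_force: [-6.5, 4.1, -0.9]
grip_width: 0.0596
grasp_force: 3.7
t 25.925 mean [-7.326   1.9258 -0.0253  5.1661 -4.9539 12.7845] std [0.4675 0.5184 0.6315 0.0091 0.0127 0.0083]
batten_center {'position': [345.6, 245.8], 'score': 0.51} [28.705  -7.7145 22.    ]
fence_face {'position': [347.8, 243.1], 'score': 0.64} [34.3666  4.3188 21.5   ]
```

```bash
python3 -m creep '[[[-1,0,-0.1],[0,0,0]],[[-1,0,-0.1],[0,0,0]],[[-1,0,-0.1],[0,0,0]],[[0,0,0],[0,0,0]],[[0,0,0],[0,0,0]]]'; python3 f.py
python3 - <<'E'
from h import *
s=vision.camera("side");cv2.imwrite("pics/s7.png",cv2.resize(s["image"][190:300,280:400],None,fx=6,fy=5))
E
```

```text
clock: 26.65
eef_pos: [0.6226, 0.0144, 0.0128]
tool_rot: [0.122, 0.992, 0.001, -0.006]
ft_force: [-9.3, 4.2, 0.5]
grip_width: 0.0598
grasp_force: 4.8
t 27.05 mean [-9.6537  1.846   0.5933  7.0038 -4.9799 12.7795] std [0.5397 0.5839 0.2882 0.0124 0.006  0.01  ]
batten_center {'position': [349.0, 245.1], 'score': 0.82} [38.2486 -3.8475 22.    ]
fence_face {'position': [349.0, 243.9], 'score': 0.59} [37.9849  1.468  21.5   ]
```

View pics/s7.png

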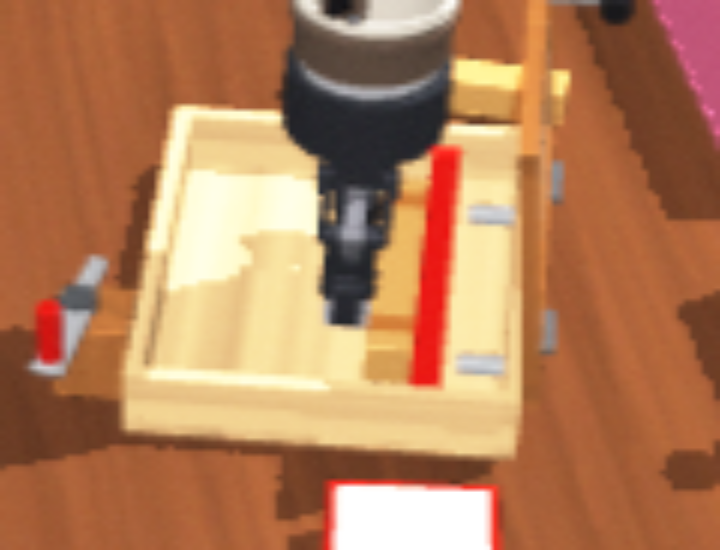

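The crop shows the batten flush along the fence with no gap. The fence's near end has moved from x≈408 to 427, which is about 9 mm. The measured push is 9.6 N, including about 0.5 N of floor friction, so I'm handing it in.

```bash
python3 -c "
from workcell import workorder
print(workorder.job_done())"
```

```text
the job is handed in; nothing more can be done
None
```

The job is handed in: the latch is swung clear, the lid stands upright by itself, and the arm is holding the batten flush against the fence at about 9 N (9.6 N at the wrist less roughly 0.5 N of floor friction), with the fence back about 9 mm.

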